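Load the bulb and bring its cup to the front of the picking carousel

TASK

Take the white bulb out of the rack and lower it gently, cap up, all the way into the orange cup of the carousel, and let it go there. Then turn the carousel by the black handle on its middle until the orange cup stands at the front, in line with the green pointer and flag on the foot, and finish while still gripping the handle, holding the carousel still there. The bulb is fragile, and everything else must be left where it stands.

Things in the scene. Friction and masses are not known exactly. Their poses are not given: they have to be found in the camera images.
- foot: fixed dark round foot of the carousel, 200 mm across, 20 mm high; origin at the table on the turning axis, z up. A flat green pointer, 40 mm wide, sticks out along the foot's own -x axis to 210 mm from the axis: that is the front, roughly towards the robot (up to 0.5 rad off). On it, 188 mm from the axis, stands a thin post with a square green flag, 40 mm wide, its top 130 mm above the table.
- carousel: grey turntable, 290 mm across, 12 mm thick; origin on the turning axis at the disc's underside (22 mm above the table), z up. Turns freely either way with light drag (0.06 N m, more if turned fast) and stays where it is left. Four fixed cups, centres 95 mm from the axis: orange in the carousel's own -x direction, white ones in -y, +x, +y. A steel post in the middle carries the handle.
- handle_grip (a point): where to grip the black handle bar on top of the post, on the turning axis, 187 mm above the table. The bar is fixed to the turntable: 56 mm long, 16 mm thick, 40 mm high, from 165 to 205 mm above the table. Its length lies at +45 degrees (anticlockwise from above) from the carousel's own x axis, so it points between cups
- orange_cup (a point): middle of the inner floor of the orange cup, 39 mm above the table. All cups are 84 mm across outside, 78 mm inside, 60 mm deep, rims 99 mm above the table
- front_place (a point): point fixed to the foot where point orange_cup lies when the orange cup is exactly at the front (95 mm from the axis, over the pointer, same height as the cup's floor)
- rack: fixed grey rack, 95 mm (its x) by 295 mm (its y), with three round wells in a row along its y, 96 mm apart, rims 50 mm above the table, well floors 12 mm above the table, 68 mm inside diameter. Each well holds one bulb, in any order. Origin under its middle.
- white_bulb: fragile white globe bulb (60 to 120 g) with a brass cap, standing cap up in a well. 105 mm tall; globe 60 mm across with a 28 mm flat at the bottom, narrowing to a neck 30 mm across at 70 mm; cylindrical cap 27 mm across from 70 to 105 mm. Origin in the middle of the underside, z up through the cap. Grip the cap at about 92 mm: rack and cups stay clear below it.
- globe (a point): centre of the white bulb's globe, 30 mm above its underside
- amber_bulb: amber bulb with a steel cap, same shape and size as the white one; origin at the middle of its underside
- green_bulb: green bulb with a steel cap, same shape and size as the white one; origin at the middle of its underside
- tape_gun: loose blue table tape dispenser, 150 x 55 mm, 95 mm high; origin under its middle
- carton: loose small brown carton, 90 x 190 x 70 mm; origin under its middle
- tape_roll: loose roll of brown tape lying flat, 100 mm across, 48 mm high; origin under its middle
- spray_can: loose blue can, 52 mm across, 130 mm high; origin under its middle
- parts_tub: loose clear open tub, 120 x 90 x 50 mm; origin under its middle
There are look-alikes about, which are no part of the job. What is shaped like the white_bulb but purple is not meant.

How it is judged:
By the outcome, as a careful person would: the job done as asked, in the order asked, and still so for the second after the job is handed in, while the arm keeps its last pose, push and grip.
It also fails if it takes over 70 s, if anything falls off the work surface, if the arm or the gripper's body presses on something with over 40 N, if the wrist force passes 120 N, or if a joint passes its speed limit or range.

ROBOT

A 6-joint arm with a two-finger parallel gripper is mounted at the origin on the work surface. World frame = base frame: x ahead of the robot, y to its left, z up, the work surface at z = 0. Lengths are in m, angles in degrees, forces in N, time in s.
With the tool pointing down it reaches from about 0.4 to 0.825 m from the base axis. Payload 7 kg.
Tool frame: the origin (TCP) lies at the very end of the fingers, on their centre line; the grasp point (between the pads) lies 19 mm behind it; z points along the fingers, y is the line along which they close (so a half turn about z gives the same grasp; the last joint's range is limited). The gripper opens to 88 mm and grips with 3 to 60 N. Pads are 19 mm wide; open, the fingers measure 130 mm over their backs; the gripper's body (78 mm by 193 mm) begins 47 mm behind the grasp point.
Start: joints at [80.048, 20.546, 0.682, 0, -70.136, -16.507], TCP at [0.301, 0.604, 0.227] pointing down, gripper open.
Joint ranges: [-176.03, 176.03], [-82.01, 121.73], [-58.28, 71.71], [-173.87, 95.51], [-174.79, -0.11], [-173.66, 173.66]. Speed limits (degrees/s): [136.94, 136.94, 172.46, 180, 180, 180].

INTERFACE

Orientations are given as [roll, pitch, yaw] about the fixed x, y, z axes, in that order (R = Rz(yaw) Ry(pitch) Rx(roll)).
In Python, from plant import get_state, imaging, r, finder gives the robot as it stands.
- The arm moves only by the shell command python3 -m handwheel 'ROWS' [FORCE]. ROWS is JSON, a list of rows, each a list of 5 numbers: the closure, from 0 (fully open) to 1 (shut), then the shift along the world's x, y, z in cm, then the turn about the world's z in degrees. A call has 1 to 8 rows; each row is the pose to reach, as a shift and turn from the pose commanded when the call began; what a row does not reach only later rows make up. A row lasts 1/8 s, in which the tool goes at most 62.5 mm and 10.7 degrees, less where a joint would pass 70% of its speed; a pose out of reach is approached as far as the arm can. A call with a gripper value outside its range is refused whole. The fingers move at their own pace and stop on an object; FORCE is the grip in N (left out, the last holds). Time passes only in rows, so rows that repeat a pose let the fingers close. It gives the time, the measured TCP pose, the force, the opening and the grip force at its end, in the units of the state.
- get_state(): the state, without advancing time (a new reading comes with each control period).
- imaging.capture(name): name is "scene" or "top"; returns (picture, depth): 480x640x3 uint8, red, green, blue; 480x640 float32, m along the optical axis (not along the pixel's ray), 0 where there is no reading.
- imaging.get_calibration(name): a dict with "fx", "fy", "cx", "cy" (pixels), "dist" ([k1, k2, p1, p2, k3] as OpenCV has them; the pictures are not rectified), "rvec" (rotation vector, rad) and "tvec" (3), from world to camera coordinates, as OpenCV has them. Camera axes: x right, y down, z forward; pixel columns grow to the right and rows downward; lengths in m; the calibration is good to about 2 mm. A picture is of the moment at which its call begins. get_calibration takes no time and is no camera call.
- r.close_job(): hands the job in; it is judged then, once.
Trained networks look in the newest picture that a camera, given by its name, has taken for a name from the list of things; names that differ only in an ending like _2 or _b are one class to them, and where a whole thing is asked for, a point or a joint stands for the part that bears it (a point fixed in the world has none). Each returns a list of dicts, best first, with "p" (0 to 1); they miss things now and then, are a little off and sometimes report something else, mostly with a low value. They report only what shows in the picture. A call takes as long as a camera call. They do not tell look-alikes from the thing itself.
- finder.cut_out(camera, query): "region" (480x640 bool, what is visible of it) and "pixel" ([column, row] in pixels, amid what is visible of it).
The state is a dict: "time_s": time; "joints": joint angles; "qd": joint speeds; "joint_torque": joint torques, N m; "tcp_pos": TCP position; "eef_rot": TCP orientation; "contact_force": force on the tool from outside, world axes, zero at the start; "moment": the same for the moment, N m; "gripper_width": finger opening in m; "gripper_force": force on a finger pad.
Only numpy, scipy, OpenCV 4.12 (cv2) and the standard library are available. Lean on these libraries where they do the work, as an engineer would, in place of code of your own. Each camera call takes 0.05 s, during which the arm holds its last target. There are 200 camera calls.

## Working session

There is one attempt and no reset: what is moved stays moved. The work goes in short steps, Python scripts to look and compute and a shell command to move; the robot and the scene stay as the last step left them, time stands still between calls to the robot, and variables do not carry over. Pictures are saved under pics/ and viewed, at most 10 in all, crops included, and the job is handed in when it is done.

```bash
mkdir -p pics; ls
cat > h.py <<'E'
import numpy as np, cv2
from plant import get_state, imaging, r, finder
def world(cam, depth, mask):
    c=imaging.get_calibration(cam)
    K=np.array([[c['fx'],0,c['cx']],[0,c['fy'],c['cy']],[0,0,1]])
    v,u=np.nonzero(mask&(depth>0)); z=depth[v,u]
    n=cv2.undistortPoints(np.c_[u,v].astype(float)[:,None],K,np.array(c['dist']))[:,0]
    R=cv2.Rodrigues(np.array(c['rvec'],float))[0]
    return (np.c_[n*z[:,None],z]-np.array(c['tvec']).ravel())@R
E
python3 - <<'E'
from h import *
ims=[]
D={}
for cam in ("scene","top"):
    p,d=imaging.capture(cam); cv2.imwrite(f'pics/{cam}0.png',p[:,:,::-1]); np.savez(f'{cam}0.npz',p=p,d=d)
    for q in ("white_bulb","orange_cup","handle_grip","foot","rack","carousel","spray_can","tape_gun","amber_bulb"):
        for o in finder.cut_out(cam,q)[:3]:
            w=world(cam,d,o['region'])
            print(cam,q,round(o['p'],2),np.round(o['pixel']),o['region'].sum(), len(w) and np.round([np.median(w,0),w.min(0),w.max(0)],3).tolist())
print(get_state())
E
```

```text
pics
scene white_bulb 0.85 [216. 308.] 510 [[0.476, -0.211, 0.069], [0.442, -0.23, 0.04], [0.496, -0.182, 0.123]]
scene white_bulb 0.59 [283. 314.] 578 [[0.612, -0.129, 0.053], [0.55, -0.149, -0.004], [0.632, -0.084, 0.11]]
scene white_bulb 0.59 [325. 339.] 1236 [[0.739, -0.131, 0.038], [0.668, -0.204, -0.004], [0.788, -0.065, 0.055]]
scene orange_cup 0.56 [317. 248.] 6365 [[0.546, 0.13, 0.052], [0.336, -0.002, -0.006], [0.68, 0.384, 0.207]]
scene handle_grip 0.98 [314. 246.] 6313 [[0.546, 0.129, 0.052], [0.362, -0.002, -0.006], [0.68, 0.384, 0.207]]
scene foot 0.74 [312. 248.] 6479 [[0.543, 0.121, 0.052], [0.251, -0.002, -0.005], [0.679, 0.371, 0.207]]
scene foot 0.59 [315. 243.] 6283 [[0.546, 0.129, 0.053], [0.327, -0.002, -0.003], [0.68, 0.291, 0.207]]
scene foot 0.59 [375. 309.] 2917 [[0.81, 0.008, 0.068], [0.718, -0.061, -0.005], [0.856, 0.212, 0.076]]
scene rack 0.75 [193. 357.] 2841 [[0.501, -0.33, 0.011], [0.417, -0.447, -0.003], [0.537, -0.147, 0.055]]
scene rack 0.49 [215. 306.] 548 [[0.476, -0.209, 0.069], [0.367, -0.23, -0.006], [0.502, -0.11, 0.123]]
scene spray_can 0.62
[... 1680 characters left out ...]
-0.267, 0.127]]
{'time_s': 1.0, 'joints': array([ 8.00489854e+01,  2.05444270e+01,  6.80439904e-01, -1.44014829e-03,
       -7.01353468e+01, -1.65093283e+01]), 'qd': array([-0.03400328, -0.00072674, -0.0776475 , -0.11583304,  0.06043286,
        0.08676689]), 'joint_torque': array([-4.31198032e-04, -5.82390261e+01,  2.93308049e+01,  7.00234249e+00,
        1.24163314e-02, -3.22731069e-05]), 'tcp_pos': array([0.30073568, 0.60426271, 0.22656699]), 'eef_rot': array([-1.79999746e+02,  1.48790740e-03, -2.64608323e+01]), 'contact_force': array([-0.36579123, -0.25581631,  0.49310731]), 'moment': array([0.04102227, 0.03784309, 0.05263233]), 'gripper_force': 0.0, 'gripper_width': 0.08735171615172567}
```

View pics/scene0.png

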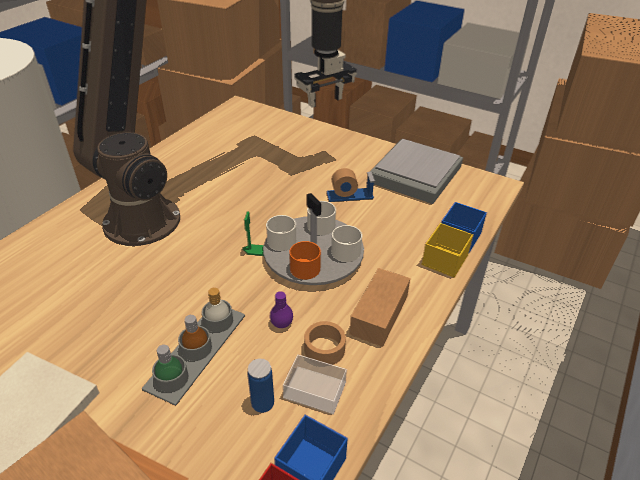

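View pics/top0.png

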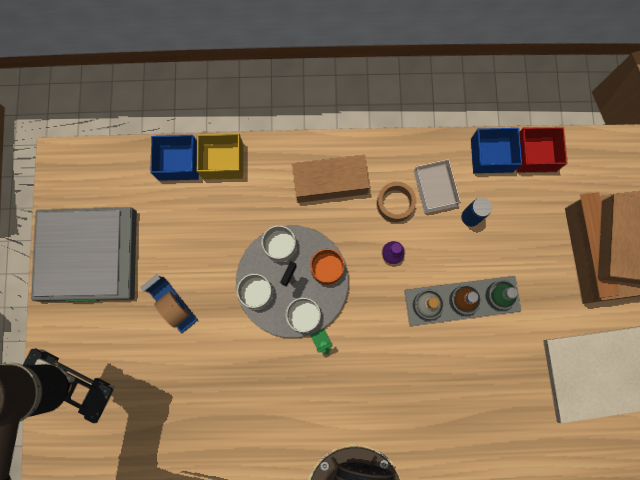

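The pictures show the white bulb (brass cap) in the rack's left well at top pixel (428,304). The orange cup is at (328,267), the handle at (289,273), the green pointer at (322,342), and the purple look-alike stands alone at (394,252). Next I'll get precise geometry from the two views.

```bash
cat >> h.py <<'E'
def proj(cam,P):
    c=imaging.get_calibration(cam)
    K=np.array([[c['fx'],0,c['cx']],[0,c['fy'],c['cy']],[0,0,1]])
    return cv2.projectPoints(np.array(P,float).reshape(-1,3),np.array(c['rvec'],float),np.array(c['tvec'],float),K,np.array(c['dist'],float))[0][:,0]
def circ(xy,r):
    from scipy.optimize import least_squares
    f=lambda q:np.hypot(xy[:,0]-q[0],xy[:,1]-q[1])-r
    s=least_squares(f,np.median(xy,0),loss='soft_l1',f_scale=.002); return s.x, np.sqrt(np.mean(s.fun**2))
def seg(cam,p,d):
    full=np.ones(d.shape,bool); P=world(cam,d,full); v,u=np.nonzero(full&(d>0))
    hsv=cv2.cvtColor(p,cv2.COLOR_RGB2HSV)[v,u].astype(int); return P,hsv
E
cat > meas.py <<'E'
from h import *
def run(data):
  for cam,(p,d) in data.items():
    P,H=seg(cam,p,d); x,y,z=P.T; h,s,v=H.T
    print(cam)
    m=(np.hypot(x-.54,y-.145)<.2)
    disc=m&(abs(z-.034)<.006)
    hull=cv2.convexHull(P[disc][:,:2].astype(np.float32))[:,0]; print(' disc',cv2.minEnclosingCircle(hull))
    han=m&(z>.168)&(z<.215)&(v<90)&(np.hypot(x-.54,y-.145)<.05); Q=P[han]
    if len(Q):
        print(' handle',len(Q),Q.mean(0).round(4),'zmax',np.percentile(Q[:,2],95).round(4)); t=Q[Q[:,2]>.195]
        if len(t)>4: print('  rect',cv2.minAreaRect(t[:,:2].astype(np.float32)*1000), t.mean(0))
    o=m&(h<14)&(s>170)&(v>90); 
    print(' orange',o.sum(),P[o].mean(0).round(4), 'zmax',np.percentile(P[o][:,2],97).round(4)); rim=o&(z>.09)&(z<.11)
    if rim.sum()>5: print('  rim',rim.sum(),circ(P[rim][:,:2],.0405))
    g=(h>45)&(h<80)&(s>120)&(x>.3)&(x<.47)&(y>0)&(y<.25); print(' green',g.sum(),P[g].mean(0).round(4))
    for lo,hi in((.0,.035),(.09,.14)):
        k=g&(z>lo)&(z<hi)
        if k.sum(): print('   ',lo,k.sum(),P[k].mean(0).round(4),cv2.minAreaRect(P[k][:,:2].astype(np.float32)*1000))
    c=(np.hypot(x-.47,y+.2)<.05); k=c&(z>.108)
    if k.sum()>3: print(' cap',k.sum(),P[k].mean(0).round(4),P[k].min(0).round(4),P[k].max(0).round(4)); k=c&(z>.075)&(z<.125); print('  capfit',circ(P[k][:,:2],.0135))
    k=c&(z>.02)&(z<.075)&(np.hypot(x-.465,y+.195)<.033)
E
python3 - <<'E'
from meas import *
run({c:(np.load(c+'0.npz')['p'],np.load(c+'0.npz')['d']) for c in('scene','top')})
print(proj('top',[[.465,-.195,.117],[.465,-.195,.012],[.536,.144,.187]]))
E
python3 - <<'E'
import cv2,numpy as np
a=cv2.imread('pics/top0.png')[220:365,225:450]; cv2.imwrite('pics/crop.png',cv2.resize(a,None,fx=3.5,fy=3.5,interpolation=cv2.INTER_CUBIC))
E
```

```text
scene
 disc ((0.5137494802474976, 0.1350584626197815), 0.1680135577917099)
 handle 212 [0.5408 0.1385 0.1909] zmax 0.2054
  rect ((536.6458740234375, 143.3718719482422), (16.249828338623047, 58.30474853515625), 62.50814437866211) [0.53908411 0.14100394 0.20201005]
 orange 999 [0.5658 0.0536 0.0696] zmax 0.0989
  rim 184 (array([0.56473649, 0.05469077]), np.float64(0.0019732642088136913))
 green 260 [0.3765 0.0667 0.0394]
    0.0 171 [0.3801 0.0689 0.0084] ((376.68359375, 70.12835693359375), (58.76216125488281, 42.564762115478516), 25.09910011291504)
    0.09 62 [0.37   0.0617 0.115 ] ((367.24383544921875, 63.506370544433594), (7.4683518409729, 42.90515899658203), 25.889585494995117)
 cap 94 [ 0.4681 -0.2029  0.1151] [ 0.4531 -0.2152  0.1082] [ 0.4806 -0.1898  0.1229]
  capfit (array([ 0.46545026, -0.20047475]), np.float64(0.003617785038631935))
top
 disc ((0.5380818247795105, 0.14510050415992737), 0.1451358199119568)
 handle 200 [0.5361 0.1437 0.2019] zmax 0.21
  rect ((537.1652221679688, 144.39120483398438), (15.627158164978027, 55.373111724853516), 64.05839538574219) [0.53724469 0.14409155 0.20489904]
 orange 796 [0.5688 0.0542 0.0492] zmax 0.1022
  rim 122 (array([0.56618645, 0.05448935]), np.float64(0.0009854326631094587))
 green 308 [0.3825 0.0732 0.0268]
    0.0 257 [0.3854 0.0745 0.0087] ((379.4769287109375, 72.05967712402344), (60.54579162597656, 37.23187255859375), 23.567115783691406)
    0.09 47 [0.367  0.0658 0.1284] ((366.5227966308594, 66.21470642089844), (8.537872314453125, 35.98240661621094), 21.564821243286133)
 cap 105 [ 0.467  -0.199   0.1168] [ 0.4539 -0.212   0.1088] [ 0.4807 -0.1856  0.1253]
  capfit (array([ 0.4672008 , -0.19842439]), np.float64(0.00427741120210217))
[[431.30400912 303.3662133 ]
 [424.44060501 306.09016   ]
 [288.79333264 274.3263728 ]]
```

View pics/crop.png

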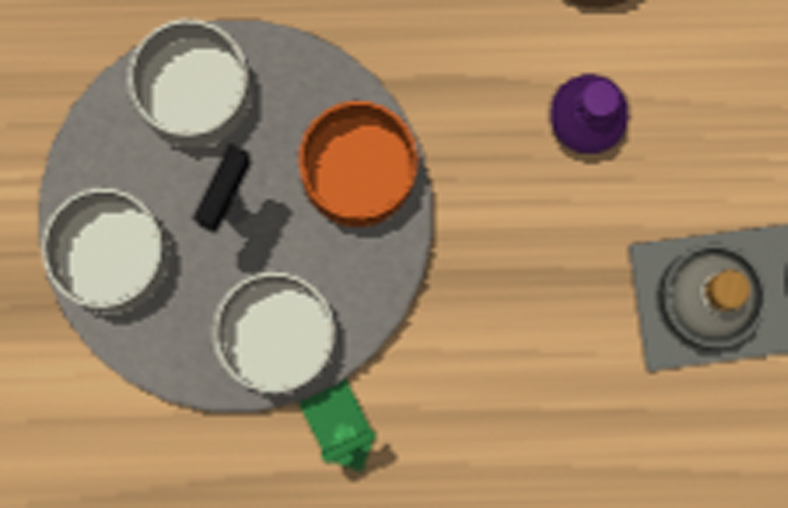

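The crop confirms the orange cup is empty and the brass-capped white bulb is in the rack's left end well. Both views agree:

| Item | Measured |
|---|---|
| Turning axis | (0.537, 0.1445) |
| Orange cup | (0.5655, 0.0546), bearing −72.4° |
| Front (flag) | bearing about −155° |
| Bulb | (0.4665, −0.199), top at 0.117 |

I'm setting out for the bulb with yaw −72.4°, so the gripper body clears the handle at the cup.

```bash
python3 -m handwheel '[[0,1,-5,1,-6],[0,2,-10,1,-12],[0,3,-15,1,-18],[0,4,-20,1,-24],[0,5,-25,1,-30],[0,6,-30,1,-36],[0,7,-35,1,-41],[0,8,-40,1,-46]]' 10 && python3 -m handwheel '[[0,1,-5,0,0],[0,2,-10,0,0],[0,3,-15,0,0],[0,4,-20,0,0],[0,5,-25,0,0],[0,6,-30,0,0],[0,7.6,-36,-1,0],[0,8.6,-40.3,-2,0]]'; python3 -c "
from plant import *
s=get_state();print(s['tcp_pos'],s['eef_rot'],s['joints'])"
```

```text
time_s: 2.0
tcp_pos: [0.3808, 0.2027, 0.2369]
eef_rot: [-179.9, 0.0, -72.6]
contact_force: [0.7, -0.5, -0.1]
gripper_width: 0.0876
gripper_force: 0.0
time_s: 3.0
tcp_pos: [0.4672, -0.2011, 0.2166]
eef_rot: [-180.0, -0.0, -72.5]
contact_force: [0.4, 1.1, 0.1]
gripper_width: 0.0881
gripper_force: 0.0
[ 0.46715093 -0.20109651  0.21658412] [-1.79952183e+02 -2.73298990e-02 -7.25118277e+01] [-1.12690687e+00  5.15308957e+00 -2.08675807e+01  1.18417120e-02
 -6.39252908e+01  1.86098906e+01]
```

```bash
python3 -m handwheel '[[0,0,0.1,-3,0],[0,0,0.1,-6,0],[0,0,0.1,-9,0],[0,0,0.1,-11.5,0],[0,0,0.1,-13,0],[0,0,0.1,-13.1,0],[0,0,0.1,-13.1,0]]'
python3 - <<'E'
from h import *
p,d=imaging.capture('scene'); cv2.imwrite('pics/s1.png',cv2.resize(p[200:400,120:360,::-1],None,fx=3,fy=3))
E
```

```text
time_s: 3.88
tcp_pos: [0.4674, -0.1978, 0.0864]
eef_rot: [-179.9, -0.0, -72.4]
contact_force: [0.4, 0.6, 0.4]
gripper_width: 0.0876
gripper_force: 0.0
```

View pics/s1.png

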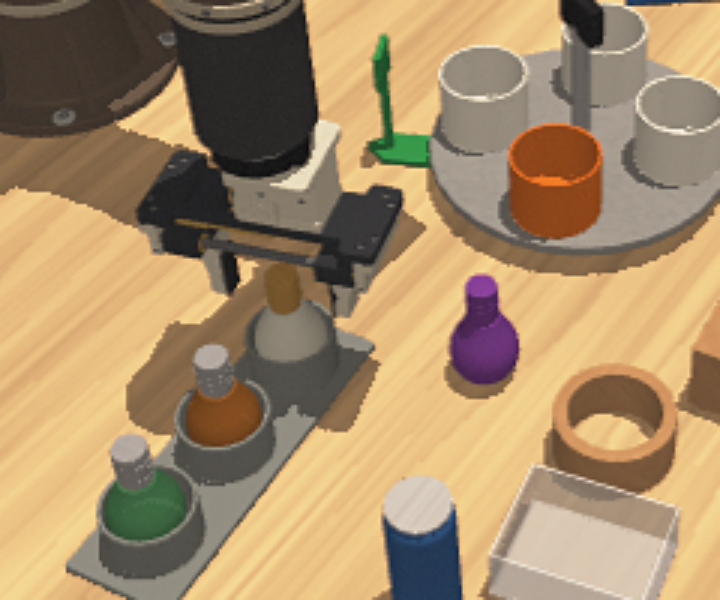

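The crop shows the brass cap at (283,290), centred between the open fingers. I'll close gently.

```bash
python3 -m handwheel '[[0.4,0,0,0,0],[0.55,0,0,0,0],[0.65,0,0,0,0],[0.7,0,0,0,0],[0.75,0,0,0,0],[0.8,0,0,0,0],[0.8,0,0,0,0],[0.8,0,0,0,0]]' 12;  python3 -m handwheel '[[0.8,0,0,0,0],[0.8,0,0,0.3,0],[0.8,0,0,0.6,0],[0.8,0,0,1,0],[0.8,0,0,1.5,0],[0.8,0,0,1.5,0]]' 12
```

```text
time_s: 4.92
tcp_pos: [0.4667, -0.1977, 0.0855]
eef_rot: [180.0, 0.0, -72.5]
contact_force: [-0.0, -0.4, -0.4]
gripper_width: 0.0268
gripper_force: 12.0
time_s: 5.68
tcp_pos: [0.4671, -0.1978, 0.1011]
eef_rot: [-179.9, -0.0, -72.5]
contact_force: [0.5, 0.2, -1.7]
gripper_width: 0.0267
gripper_force: 12.0
```

```bash
python3 -m handwheel '[[0.8,0,0,2,0],[0.8,0,0,5,0],[0.8,0,0,8,0],[0.8,0,0,11,0],[0.8,0,0,13,0],[0.8,0,0,14,0],[0.8,0,0,14,0]]' 12 && python3 -m handwheel '[[0.8,0.6,1.5,0,0],[0.8,2,5,0,0],[0.8,3.7,9.5,0,0],[0.8,5.5,14,0,0],[0.8,7.3,18.5,0,0],[0.8,8.9,22.5,0,0],[0.8,9.7,24.7,0,0],[0.8,9.9,25.2,0,0]]' 12 && python3 -m handwheel '[[0.8,0,0,0,0],[0.8,0,0,0,0],[0.8,0,0,0,0]]'
python3 - <<'E'
from h import *
for c in('scene','top'):
    p,d=imaging.capture(c); np.savez(c+'1.npz',p=p,d=d)
    a=p[170:330,200:400] if c=='scene' else p[200:345,220:420]
    cv2.imwrite(f'pics/{c}2.png',cv2.resize(a[:,:,::-1],None,fx=3.5,fy=3.5))
p,d=np.load('scene1.npz')['p'],np.load('scene1.npz')['d']
P,H=seg('scene',p,d);x,y,z=P.T;h,s,v=H.T
t=get_state()['tcp_pos'];print(t)
k=(np.hypot(x-t[0],y-t[1])<.045)&(z>.11)&(z<t[2]-.03)&(s<110)
Q=P[k]
from scipy.optimize import least_squares
f=lambda q:np.linalg.norm(Q-q,axis=1)-.03
g=least_squares(f,[t[0],t[1],t[2]-.045],loss='soft_l1',f_scale=.002);print('globe',len(Q),g.x,np.abs(g.fun).mean())
o=(np.hypot(x-.5655,y-.0546)<.06)&(h<14)&(s>170)&(z>.09)&(z<.106);print(o.sum(),circ(P[o][:,:2],.0405))
E
```

```text
time_s: 6.55
tcp_pos: [0.4669, -0.1977, 0.2407]
eef_rot: [-180.0, -0.0, -72.5]
contact_force: [0.1, -0.3, -1.7]
gripper_width: 0.0267
gripper_force: 12.0
time_s: 7.55
tcp_pos: [0.5657, 0.0557, 0.2394]
eef_rot: [179.9, -0.0, -72.4]
contact_force: [-0.9, 0.3, -0.3]
gripper_width: 0.0265
gripper_force: 12.0
time_s: 7.92
tcp_pos: [0.5655, 0.0534, 0.2408]
eef_rot: [-180.0, 0.0, -72.5]
contact_force: [-0.8, 0.1, -1.2]
gripper_width: 0.0268
gripper_force: 12.0
[0.56564987 0.05363677 0.24077685]
globe 223 [0.56374168 0.05146859 0.19568586] 0.0013723753282090271
196 (array([0.56500544, 0.05397199]), np.float64(0.0021401060793766863))
```

View pics/scene2.png

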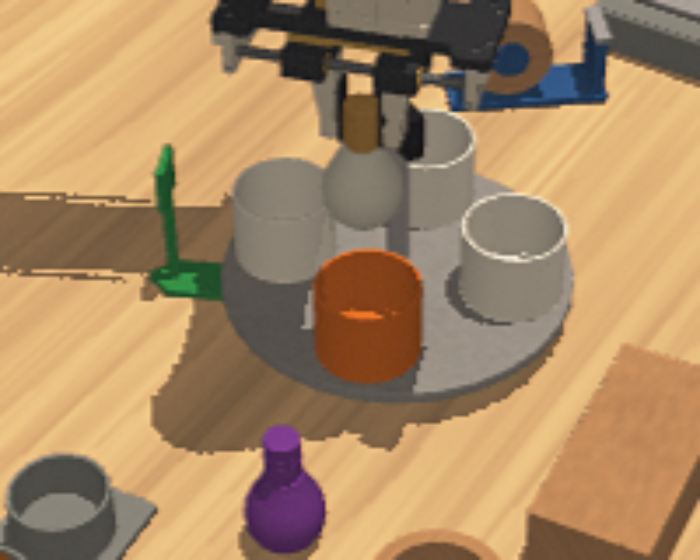

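The crop shows the bulb upright at (362,185) above the orange cup at (368,300). It is within about 3 mm of centre and has 9 mm of clearance. I'll lower it, slowing near the floor.

```bash
python3 -m handwheel '[[0.8,0.1,0.1,-2,0],[0.8,0.1,0.1,-4,0],[0.8,0.1,0.1,-6,0],[0.8,0.1,0.1,-8,0],[0.8,0.1,0.1,-10,0],[0.8,0.1,0.1,-11.2,0],[0.8,0.1,0.1,-11.8,0],[0.8,0.1,0.1,-11.8,0]]' 12 && python3 -m handwheel '[[0.8,0,0,-0.1,0],[0.8,0,0,-0.2,0],[0.8,0,0,-0.3,0],[0.8,0,0,-0.4,0],[0.8,0,0,-0.5,0],[0.8,0,0,-0.6,0],[0.8,0,0,-0.6,0]]'
```

```text
time_s: 9.02
tcp_pos: [0.5668, 0.0552, 0.1226]
eef_rot: [180.0, -0.0, -72.5]
contact_force: [0.0, -1.1, -1.2]
gripper_width: 0.0269
gripper_force: 12.0
time_s: 9.9
tcp_pos: [0.5667, 0.0552, 0.1164]
eef_rot: [180.0, -0.0, -72.5]
contact_force: [0.1, 0.3, -1.1]
gripper_width: 0.0266
gripper_force: 12.0
```

```bash
python3 -m handwheel '[[0.8,0,0,-0.1,0],[0.8,0,0,-0.1,0],[0.8,0,0,-0.2,0],[0.8,0,0,-0.2,0]]' && python3 -m handwheel '[[0.8,0,0,-0.05,0],[0.8,0,0,-0.1,0],[0.8,0,0,-0.1,0]]'&& python3 -m handwheel '[[0.8,0,0,-0.05,0],[0.8,0,0,-0.05,0],[0.8,0,0,-0.05,0]]'
```

```text
time_s: 10.4
tcp_pos: [0.5667, 0.0552, 0.1145]
eef_rot: [180.0, -0.0, -72.5]
contact_force: [0.7, 1.0, -0.7]
gripper_width: 0.0264
gripper_force: 12.0
time_s: 10.78
tcp_pos: [0.5667, 0.0553, 0.1135]
eef_rot: [180.0, -0.0, -72.5]
contact_force: [0.4, -0.6, -2.4]
gripper_width: 0.0269
gripper_force: 12.0
time_s: 11.15
tcp_pos: [0.5668, 0.0553, 0.1131]
eef_rot: [180.0, -0.0, -72.5]
contact_force: [-0.3, 0.6, -0.6]
gripper_width: 0.0268
gripper_force: 12.0
```

```bash
for i in 1 2; do python3 -m handwheel '[[0.8,0,0,-0.05,0],[0.8,0,0,-0.05,0],[0.8,0,0,-0.05,0]]'; done
```

```text
time_s: 11.52
tcp_pos: [0.5667, 0.0553, 0.1125]
eef_rot: [180.0, 0.0, -72.5]
contact_force: [-0.5, 0.6, -1.4]
gripper_width: 0.0268
gripper_force: 12.0
time_s: 11.9
tcp_pos: [0.5671, 0.0553, 0.1125]
eef_rot: [-180.0, -0.0, -72.4]
contact_force: [-0.0, -0.2, 4.4]
gripper_width: 0.0264
gripper_force: 12.0
```

Contact at 4.4 N, at the expected height. I'll release and rise.

```bash
python3 -m handwheel '[[0.6,0,0,0,0],[0.4,0,0,0,0],[0.2,0,0,0,0],[0,0,0,0,0],[0,0,0,0,0],[0,0,0,0,0]]' 12 && python3 -m handwheel '[[0,0,0,1,0],[0,0,0,3,0],[0,0,0,6,0],[0,0,0,9,0],[0,0,0,12,0],[0,0,0,12.5,0],[0,0,0,12.5,0]]' && python3 -m handwheel '[[0,-0.6,1.8,0,9],[0,-1.2,3.6,0,18],[0,-1.8,5.4,0,27],[0,-2.4,7.2,0,36],[0,-3,8.9,0,45],[0,-3,8.9,0,45],[0,-3,8.9,0,45]]'
python3 - <<'E'
from h import *
for c in('scene','top'):
    p,d=imaging.capture(c); np.savez(c+'2.npz',p=p,d=d)
    if c=='scene': cv2.imwrite('pics/s3.png',cv2.resize(p[150:310,220:400,::-1],None,fx=3.7,fy=3.7))
from meas import run
run({'scene':(np.load('scene2.npz')['p'],np.load('scene2.npz')['d'])})
E
```

```text
time_s: 12.65
tcp_pos: [0.5667, 0.0553, 0.112]
eef_rot: [180.0, 0.0, -72.5]
contact_force: [-1.1, 0.1, 1.2]
gripper_width: 0.0793
gripper_force: 0.0
time_s: 13.52
tcp_pos: [0.5667, 0.0553, 0.2375]
eef_rot: [-180.0, 0.0, -72.5]
contact_force: [-0.4, -0.5, -0.7]
gripper_width: 0.0876
gripper_force: 0.0
time_s: 14.4
tcp_pos: [0.5365, 0.1439, 0.2364]
eef_rot: [179.9, 0.0, -27.6]
contact_force: [-0.7, 0.3, -0.5]
gripper_width: 0.088
gripper_force: 0.0
scene
 disc ((0.5121832489967346, 0.1373627632856369), 0.16842477023601532)
 handle 206 [0.5405 0.1389 0.1916] zmax 0.2052
  rect ((536.4938354492188, 142.74600219726562), (16.850421905517578, 53.458988189697266), 65.59274291992188) [0.53817149 0.14182847 0.20178953]
 orange 723 [0.5748 0.0406 0.0731] zmax 0.1
  rim 168 (array([0.56515568, 0.05412494]), np.float64(0.0017957936986676534))
 green 263 [0.3764 0.0662 0.0414]
    0.0 167 [0.3802 0.0686 0.0085] ((377.63214111328125, 67.46441650390625), (52.615657806396484, 49.435951232910156), 35.658504486083984)
    0.09 67 [0.3701 0.0611 0.1156] ((367.0821838378906, 65.906982421875), (7.0345683097839355, 43.627010345458984), 22.97487449645996)
```

View pics/s3.png

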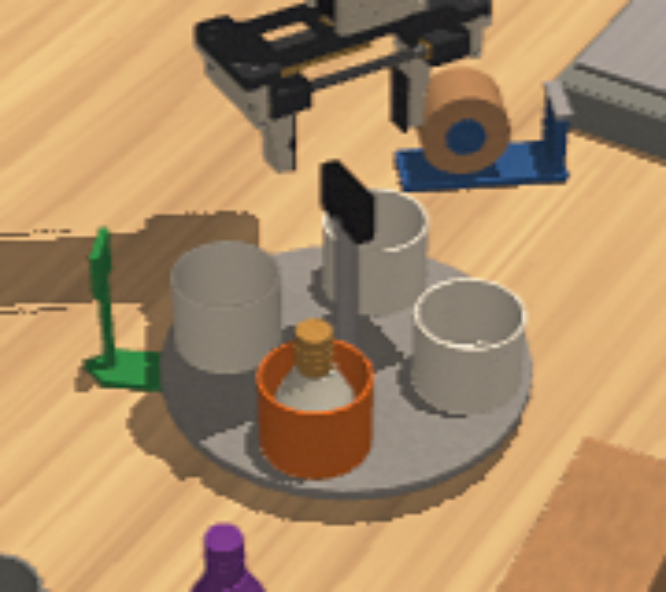

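The bulb stands upright in the orange cup (cap at (313,345) in the crop). The handle bar is at (347,200), below the open fingers, so I'll descend and grip.

```bash
python3 -m handwheel '[[0,0,0,-2,0],[0,0,0,-4,0],[0,0,0,-6,0],[0,0,0,-6.9,0],[0,0,0,-6.9,0],[0,0,0,-6.9,0]]' && python3 -m handwheel '[[0.4,0,0,0,0],[0.6,0,0,0,0],[0.7,0,0,0,0],[0.77,0,0,0,0],[0.84,0,0,0,0],[0.9,0,0,0,0],[1,0,0,0,0],[1,0,0,0,0]]' 30; python3 -m handwheel '[[1,0,0,0,0],[1,0,0,0,0],[1,0,0,0,0]]'; python3 -c "
from plant import *
s=get_state();print(s['joints'],s['moment'])"
```

```text
time_s: 15.25
tcp_pos: [0.5373, 0.1444, 0.1688]
eef_rot: [-180.0, -0.0, -27.5]
contact_force: [-1.3, -0.5, -0.3]
gripper_width: 0.0875
gripper_force: 0.0
time_s: 16.25
tcp_pos: [0.5379, 0.1462, 0.1682]
eef_rot: [-179.8, -0.0, -27.5]
contact_force: [3.4, 7.5, -3.1]
gripper_width: 0.0162
gripper_force: 30.0
time_s: 16.62
tcp_pos: [0.5379, 0.1462, 0.1682]
eef_rot: [-179.8, -0.0, -27.4]
contact_force: [2.2, 6.8, -3.3]
gripper_width: 0.0163
gripper_force: 30.0
[ 35.28833752  12.08619122 -19.18451488  -0.06809135 -58.51622428
  27.31312261] [ 2.38673778 -0.8634531   0.03755426]
```

The pads read a steady 7 N sideways, so the axis is about 2 mm further out than I commanded. I'll shift to unload that, then turn slowly.

```bash
python3 -m handwheel '[[1,0.1,0.2,0,0],[1,0.1,0.2,0,-1],[1,0.1,0.2,0,-3],[1,0.1,0.2,0,-6],[1,0.1,0.2,0,-9],[1,0.1,0.2,0,-12],[1,0.1,0.2,0,-15],[1,0.1,0.2,0,-18]]' && python3 -m handwheel '[[1,0,0,0,-3],[1,0,0,0,-7],[1,0,0,0,-11],[1,0,0,0,-15],[1,0,0,0,-19],[1,0,0,0,-23],[1,0,0,0,-27],[1,0,0,0,-30]]' && python3 -m handwheel '[[1,0,0,0,-3],[1,0,0,0,-7],[1,0,0,0,-11],[1,0,0,0,-15],[1,0,0,0,-19],[1,0,0,0,-23],[1,0,0,0,-25],[1,0,0,0,-26]]' && python3 -m handwheel '[[1,0,0,0,0],[1,0,0,0,0]]'
cat > fin.py <<'E'
from h import *
import sys
tag=sys.argv[1]
for c in('scene','top'):
    p,d=imaging.capture(c); cv2.imwrite(f'pics/{c}_{tag}.png',cv2.resize((p[170:310,210:380] if c=='scene' else p[200:360,215:415])[:,:,::-1],None,fx=3.7,fy=3.7))
    P,H=seg(c,p,d);x,y,z=P.T;h,s,v=H.T;A=np.array([.538,.1455])
    near=np.hypot(x-A[0],y-A[1])<.15
    o=near&(h<14)&(s>170)&(v>90)&(z>.092)&(z<.105)
    if o.sum()>5:
        q,e=circ(P[o][:,:2],.0405);print(c,'orange',o.sum(),q,e,np.linalg.norm(q-A),np.degrees(np.arctan2(*(q-A)[::-1])))
    w=near&(s<60)&(v>120)&(z>.092)&(z<.104)
    Q=P[w][:,:2];ang=np.degrees(np.arctan2(Q[:,1]-A[1],Q[:,0]-A[0]))
    for a in(-65,25,115):
        m=abs((ang-a+180)%360-180)<35
        if m.sum()>15:
            q,e=circ(Q[m],.0405);print('  white',a,m.sum(),q,e,np.linalg.norm(q-A),np.degrees(np.arctan2(*(q-A)[::-1])))
    g=(h>45)&(h<80)&(s>120)&(x>.3)&(x<.47)&(y>0)&(y<.25)
    for lo,hi in((-.01,.03),(.095,.14)):
        k=g&(z>lo)&(z<hi)
        if k.sum():
            q=P[k][:,:2].mean(0);r=cv2.minAreaRect(P[k][:,:2].astype(np.float32)*1000);print('  green',lo,k.sum(),q,r,np.degrees(np.arctan2(*(np.array(r[0])/1000-A)[::-1])))
s=get_state();print(s['tcp_pos'],s['eef_rot'][2],s['contact_force'],s['moment'],s['joints'][5])
E
python3 fin.py a
```

```text
time_s: 17.62
tcp_pos: [0.5378, 0.1463, 0.1681]
eef_rot: [-180.0, -0.0, -45.6]
contact_force: [0.9, 0.6, -0.8]
gripper_width: 0.0163
gripper_force: 30.0
time_s: 18.62
tcp_pos: [0.5379, 0.1463, 0.1681]
eef_rot: [-180.0, 0.0, -75.7]
contact_force: [1.8, 1.3, -0.7]
gripper_width: 0.0163
gripper_force: 30.0
time_s: 19.62
tcp_pos: [0.5379, 0.1463, 0.1681]
eef_rot: [-180.0, 0.0, -101.5]
contact_force: [2.1, 0.1, -1.3]
gripper_width: 0.016
gripper_force: 30.0
time_s: 19.88
tcp_pos: [0.5379, 0.1463, 0.1681]
eef_rot: [-180.0, 0.0, -101.4]
contact_force: [2.5, -0.1, -1.3]
gripper_width: 0.0162
gripper_force: 30.0
scene orange 118 [0.45715322 0.09146518] 0.0021630160723297427 0.09724177366415956 -146.24278467924427
  white -65 150 [0.58916017 0.06575749] 0.0019970232482992675 0.09474297219175414 -57.31710644054539
  white 25 127 [0.61506538 0.19707573] 0.0020800237151734524 0.09273148261142579 33.79227599955479
  white 115 65 [0.48333813 0.2237734 ] 0.0019198267916653794 0.09547065312370102 124.92834715265336
  green -0.01 169 [0.38015237 0.06874847] ((375.9329833984375, 69.84588623046875), (58
[... 316 characters left out ...]
07 -145.97126255973896
  white -65 96 [0.59075844 0.06609565] 0.0010555488773943726 0.09533364577444307 -56.39884361575665
  white 115 33 [0.48509452 0.22376484] 0.0009571062518790159 0.09446890990649684 124.05791015975066
  green -0.01 256 [0.38506341 0.07450017] ((379.62103271484375, 72.0831298828125), (60.58048629760742, 37.146305084228516), 23.663267135620117) -155.12982972707601
  green 0.095 46 [0.36717506 0.06542521] ((366.9213562011719, 65.24076843261719), (8.508770942687988, 33.863548278808594), 21.571979522705078) -154.86701351599137
[0.53794794 0.14633335 0.16813379] -101.44057523330127 [ 2.90412831  1.0518942  -2.00156872] [ 0.39955067 -1.03223833  0.07551053] -46.788290913758836
```

Both cameras agree: the cup is at −146.2° (matching the −146.4° given by the grip) and the front is at −154.9°. The remaining turn is −8.7°.

```bash
python3 -m handwheel '[[1,0,0,0,-1],[1,0,0,0,-3],[1,0,0,0,-5],[1,0,0,0,-7],[1,0,0,0,-8.2],[1,0,0,0,-8.7],[1,0,0,0,-8.7],[1,0,0,0,-8.7]]'; python3 fin.py b
```

```text
time_s: 20.98
tcp_pos: [0.5379, 0.1463, 0.1681]
eef_rot: [-180.0, 0.0, -110.1]
contact_force: [4.3, 0.9, -2.3]
gripper_width: 0.0159
gripper_force: 30.0
scene orange 123 [0.45012291 0.10410877] 0.002072996472071389 0.09713710317167744 -154.7789683184963
  white -65 155 [0.57664582 0.05860344] 0.001813024664945331 0.09510263428140434 -66.02367990063047
  white 25 138 [0.62181115 0.18482544] 0.0021515639261222097 0.09257860761690691 25.1366688139592
  white 115 50 [0.4956056  0.23014191] 0.0016094136619405333 0.09466540479316317 116.60480931870616
  green -0.01 169 [0.37998644 0.06909683] ((376.6242980957031, 68.56840515136719), (58.11769104003906, 46.32878875732422), 26.719247817993164) -154.51176361065552
  green 0.095 64 [0.36965996 0.06213651] ((367.28173828125, 64.99633026123047), (6.821893215179443, 41.12803268432617), 26.0163516998291) -154.75337418620288
top orange 93 [0.4515693  0.10418432] 0.0009616254136504298 0.09579796537960886 -154.45122753197518
  white -65 95 [0.57826856 0.05918131] 0.0010828760263350192 0.09524952963622389 -64.99046308061247
  white 115 39 [0.49731333 0.23067909] 0.0009011177138896253 0.09439747045863299 115.5319556017196
  green -0.01 257 [0.38509732 0.07445715] ((379.5561218261719, 72.06883239746094), (60.730979919433594, 37.164737701416016), 23.715333938598633) -155.13453050255325
  green 0.095 44 [0.36721693 0.06536228] ((367.1172790527344, 65.21726989746094), (6.318958759307861, 33.69607925415039), 24.93569564819336) -154.8353050511163
[0.53790069 0.14632239 0.168118  ] -110.14976626554119 [ 4.36834355  1.40544121 -1.65891829] [ 0.44063256 -1.89050544  0.04336652] -55.49761668815834
```

View pics/top_b.png

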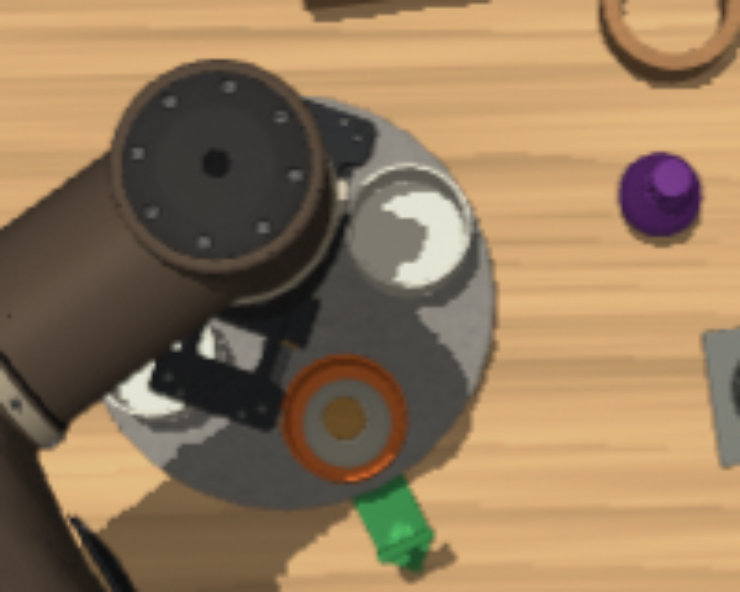

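View pics/scene_b.png

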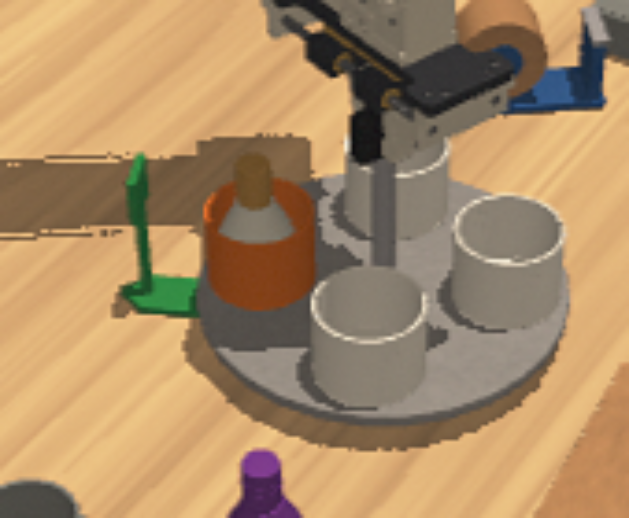

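The top crop shows the orange cup at (345,418), with the bulb upright in it, in line with the pointer and flag (395,520). The scene view shows the same alignment, and the handle is still gripped. The angles agree within about 0.4°, so I'm handing in.

```bash
python3 -m handwheel '[[1,0,0,0,0],[1,0,0,0,0],[1,0,0,0,0],[1,0,0,0,0]]' && python3 -c "
from plant import r
print(r.close_job())"
```

```text
time_s: 21.58
tcp_pos: [0.5379, 0.1463, 0.1681]
eef_rot: [-180.0, 0.0, -110.1]
contact_force: [5.7, 1.2, -2.3]
gripper_width: 0.0161
gripper_force: 30.0
the job is handed in; nothing more can be done
None
```

The job is handed in: the white bulb stands cap up in the orange cup, which is at the front within about 0.5° by both cameras, and the gripper is still holding the handle; the verdict was not shown.

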